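# Tap a mini keg behind the bar

### The job

Tap the mini keg that leans in its wooden cradle: take the short mallet by its handle and drive the sprung piercing pin on the keg's head fully home with the mallet's face, striking squarely along the pin, then stand the mallet upright on the cork mat, and last pull the thick round stop knob straight out to its stop. Do not touch the pin with the robot itself or touch the pressure gauge, do not drop the mallet, and leave the other things on the bar standing where they are.

Things in the scene. Friction and masses are not known exactly. Their poses are not given: they have to be found in the camera images.
- keg: fixed aluminium mini keg, 148 mm across, 180 mm long, leaning in a wooden cradle, axis 35 degrees from vertical, its round head facing up and to -x here. Origin: on the counter under the cradle, z up; centre of the head 48 mm to -x, 194 mm up. Its rim is 10 mm high. On the head the pin (at +y) and the knob (at -y) are 72 mm apart on a level line, the gauge above them
- pin_head: steel head of the sprung piercing pin, disc 18 mm across and 6 mm thick. Origin: centre of its flat top, the face to be struck; z points outwards along the pin, 35 degrees from vertical. When up it stands 34 mm above the keg's head, when home 20 mm; the steel collar around it is 32 mm across and 18 mm high, so that the pin when home is almost flush (2 mm proud)
- pin (a joint): travel of the pin in m: 0 fully up, 0.014 fully home on its stop; needs about 11 to 13 N along the pin, stays where it is driven
- knob_grip (a point): middle of the black stop knob's grip, a plain disc-shaped knob 26 mm across and 18 mm thick (the grip point is 8 mm below its flat top), its neck 10 mm thick. Pushed in, the grip point is 32 mm above the keg's head. z points outwards along the pull, 35 degrees from vertical
- knob (a joint): travel of the stop knob in m: 0 pushed in, 0.022 pulled out to its stop; needs about 7 to 9 N along its axis, stays where it is left
- gauge: small round steel pressure gauge with a white dial on the keg's head, 32 mm across, 23 mm high. Origin: centre of its foot, 45 mm up the slope from the middle between pin and knob; z outwards
- mallet: short end-face mallet, standing upright on its striking face: black rubber head 40 mm across and 40 mm high, below; round light wooden handle 25 mm across from 40 to 122 mm height. Mass about 0.26 kg. Origin: centre of the striking face (underside); z along the handle
- mat: square cork mat on the counter, 110 x 110 x 6 mm, fixed. Origin: centre of its underside, on the counter
- pepper_mill: dark wooden pepper mill, 52 mm across, 130 mm high, standing; origin under it
- shaker: steel cocktail shaker, 70 mm across, 137 mm high, standing; origin under it
- glass_a: tumbler, 66 mm across, 110 mm high, standing; origin under it
- glass_b: tumbler, 66 mm across, 110 mm high, standing; origin under it
- bottle: green bottle, 64 mm across, 210 mm high, standing; origin under it
- jar: jar with steel lid, 76 mm across, 85 mm high, standing; origin under it
Mind the look-alikes: they are no part of the job. Leave any blue or green look-alike of the mallet alone.

How it is judged (in metres and radians):
On the way, in this order (a step that is already met when the one before it is completed fails the run):
1. the pin is driven home (value of joint pin above 0.0122 m), for 0.1 s.
2. the mallet stands upright on the cork mat, let go (horizontal distance between mallet and mat below 0.042 m and height (world z) of mallet between 0.003 and 0.012 m and angle between mallet's own z axis and vertical below 0.1 rad and linear speed of mallet below 0.03 m/s and contact force between the fingers and mallet below 0.1 N), for 0.2 s.
3. the knob is pulled out to its stop (value of joint knob above 0.0195 m), for 0.1 s.
At the end, for the whole second after the job is handed in: The pin is within 1.8 mm of its home stop, the knob within 2.5 mm of its outer stop, and the mallet stands upright (within 0.1 rad) and still on the cork mat, its centre within 42 mm of the mat's centre, not held (all of step 2 and value of joint pin above 0.0122 m and value of joint knob above 0.0195 m); the robot touches nothing.
It fails at once if the robot itself touches the pin (contact force between any of the fingers, the arm and pin_head above 1 N).
It fails at once if the pin is struck askew: the mallet presses it while more than 0.3 rad off the pin's line (contact force between mallet and pin_head above 3 N and angle between the z axis of mallet and the z axis of pin_head, either way round above 0.3 rad).
It fails at once if the pressure gauge is touched with more than 1 N (contact force between anything else and gauge above 1 N).
It fails at once if the mallet is dropped: loose in the air more than 30 mm above the counter (height (world z) of mallet above 0.03 m and contact force between the fingers and mallet below 0.1 N).
It fails at once if another thing on the bar is shifted more than 30 mm or tipped more than 0.4 rad (distance of any of pepper_mill, shaker, glass_a, glass_b, bottle, jar from where it was at the start of the episode above 0.03 m or angle between any of pepper_mill, shaker, glass_a, glass_b, bottle, jar's own z axis and vertical above 0.4 rad).
It also fails if it takes over 61 s, if anything falls off the work surface, if the arm or the gripper's body presses on something with over 40 N, if the wrist force passes 120 N, or if a joint passes its speed limit or range.

### The arm

A 6-joint arm with a two-finger parallel gripper is mounted at the origin on the work surface. World frame = base frame: x ahead of the robot, y to its left, z up, the work surface at z = 0. Lengths are in m, angles in degrees, forces in N, time in s.
With the tool pointing down it reaches from about 0.275 to 0.75 m from the base axis. Payload 10.2 kg.
Tool frame: the origin (TCP) lies at the very end of the fingers, on their centre line; the grasp point (between the pads) lies 19 mm behind it; z points along the fingers, y is the line along which they close (so a half turn about z gives the same grasp; the last joint's range is limited). The gripper opens to 88 mm and grips with 3 to 60 N. Pads are 18 mm wide; open, the fingers measure 123 mm over their backs; the gripper's body (75 mm by 187 mm) begins 45 mm behind the grasp point.
Start: joints at [-89.404, 17.928, 85.812, -0, 76.261, -12.8], TCP at [0.122, -0.511, 0.239] pointing down, gripper open.
Joint ranges: [-168.41, 168.41], [-55.51, 124.54], [10.69, 146.95], [-70.63, 250.63], [1, 178], [-165.06, 165.06]. Speed limits (degrees/s): [136.94, 136.94, 172.46, 180, 180, 180].

### API

Orientations are given as a 3x3 rotation matrix whose columns are the frame's x, y, z axes.
In Python, from plant import * gives the robot as it stands.
- The arm moves only by the shell command python3 -m handwheel 'ROWS'. ROWS is JSON, a list that holds one entry, the list of rows, each a list of 7 numbers: the opening, from 0 (shut) to 1 (fully open), then the shift along the tool's x, y, z in m, then the turn, a rotation vector about the tool's x, y, z in degrees. A call has 1 to 12 rows; each row is the pose to reach, as a shift and turn from the pose commanded when the call began, along the tool's axes at that moment; what a row does not reach only later rows make up. A row lasts 1/10 s, in which the tool goes at most 50 mm and 8.59 degrees, less where a joint would pass 70% of its speed; a pose out of reach is approached as far as the arm can. A call with a gripper value outside its range is refused whole. The fingers move at their own pace and stop on an object; the grip force is fixed at half the most. Time passes only in rows, so rows that repeat a pose let the fingers close. It gives the time, the measured TCP pose, the force, the opening and the grip force at its end, in the units of the state.
- state(): the state, without advancing time (a new reading comes with each control period).
- read_camera(name): name is "side" or "top"; returns (picture, depth): 420x560x3 uint8, red, green, blue; 420x560 float32, m along the optical axis (not along the pixel's ray), 0 where there is no reading.
- camera_params(name): a dict with "K" (3x3 intrinsics, pixels), "view" (4x4, takes a point from world to camera coordinates). Camera axes: x right, y down, z forward; pixel columns grow to the right and rows downward; lengths in m; the calibration is good to about 2 mm. A picture is of the moment at which its call begins. camera_params takes no time and is no camera call.
- hand_in(): hands the job in; it is judged then, once.
The state is a dict: "clock": time; "joint_pos": joint angles; "dq": joint speeds; "tau": joint torques, N m; "tool_pos": TCP position; "orientation": TCP orientation; "wrist_force": force on the tool from outside, world axes, zero at the start; "torque": the same for the moment, N m; "opening": opening from 0.0 (shut) to 1.0 (fully open); "finger_force": force on a finger pad.
Only numpy, scipy, OpenCV 4.12 (cv2) and the standard library are available. Lean on these libraries where they do the work, as an engineer would, in place of code of your own. Each camera call takes 0.05 s, during which the arm holds its last target. There are 200 camera calls.

## Working session

There is one attempt and no reset: what is moved stays moved. The work goes in short steps, Python scripts to look and compute and a shell command to move; the robot and the scene stay as the last step left them, time stands still between calls to the robot, and variables do not carry over. Pictures are saved under pics/ and viewed, at most 10 in all, crops included, and the job is handed in when it is done.

```bash
ls; mkdir -p pics; cat > h.py <<'E'
from plant import *
import numpy as np, cv2
def cloud(name):
    im,d=read_camera(name); P=camera_params(name); K=np.array(P["K"]);V=np.array(P["view"])
    v,u=np.mgrid[:d.shape[0],:d.shape[1]]
    c=np.stack([(u-K[0,2])/K[0,0]*d,(v-K[1,2])/K[1,1]*d,d],-1)
    w=(c-V[:3,3])@V[:3,:3]
    w[d==0]=np.nan
    return im,d,w,K,V
E
python3 - <<'E'
from h import *
for n in("top","side"):
    im,d,w,K,V=cloud(n); cv2.imwrite(f"pics/{n}.png",im[:,:,::-1]); np.savez(f"{n}.npz",im=im,d=d,w=w,K=K,V=V)
    print(n,K,V, -V[:3,:3].T@V[:3,3])
print(state())
E
```

```text
pics
top [[439.07103273   0.         281.25081787]
 [  0.         439.07103273 210.80530808]
 [  0.           0.           1.        ]] [[ 0.01340632 -0.99959763  0.02499681 -0.09126938]
 [-0.98588706 -0.01738625 -0.16650653  0.57268758]
 [ 0.16687413 -0.02241179 -0.98572346  1.16386207]
 [ 0.          0.          0.          1.        ]] [ 0.37161039 -0.05519154  1.24488381]
side [[510.15308312   0.         286.53996139]
 [  0.         510.15308312 207.4689444 ]
 [  0.           0.           1.        ]] [[-0.85794965 -0.51355821  0.01343034  0.44078958]
 [-0.38974013  0.63362225 -0.66830044  0.37636001]
 [ 0.33470142 -0.57860247 -0.74377022  1.105154  ]
 [ 0.          0.          0.          1.        ]] [0.15496126 0.62734586 1.06758224]
{'clock': 0.1, 'joint_pos': array([-8.94017058e+01,  1.79579630e+01,  8.58467431e+01,  5.12440716e-04,
        7.62602130e+01, -1.27993324e+01]), 'dq': array([-0.16704313, -0.1093849 , -0.078745  , -0.04133105, -0.00529967,
       -0.05576825]), 'tau': array([ 1.80525960e-03, -4.02816904e+01, -2.52645385e+01,  6.94636675e-02,
        3.42024886e-02, -5.88189141e-05]), 'tool_pos': array([ 0.12163954, -0.51051026,  0.23822203]), 'orientation': array([[ 9.72785971e-01,  2.31705535e-01, -3.14398346e-06],
       [ 2.31705389e-01, -9.72785346e-01,  1.13308206e-03],
       [ 2.59482963e-04, -1.10297481e-03, -9.99999358e-01]]), 'wrist_force': array([ 0.78629753, -0.46278657,  0.04131568]), 'torque': array([-0.03015887, -0.02081921, -0.00227529]), 'finger_force': 0.0, 'opening': 1.0010198540388748}
```

View pics/top.png

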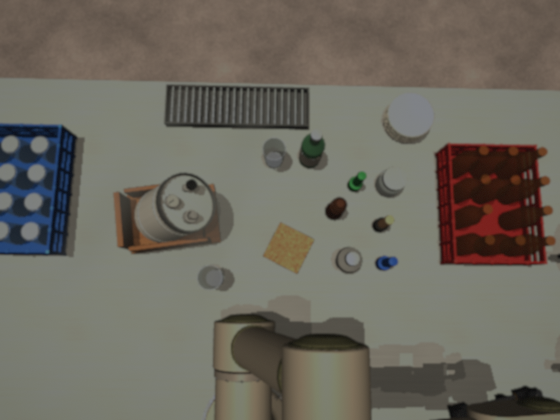

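View pics/side.png

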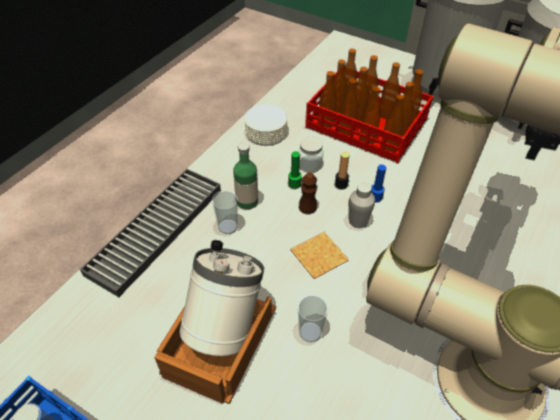

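The top view shows the keg at (180,205), with the knob at (191,184), the gauge at (174,201) and the pin at (193,216). The cork mat is at (288,247).

Mallet candidates in the top view:
- black head with a light wood handle at (383,224): chosen
- green look-alike at (358,181)
- blue look-alike at (386,263)
- dark pepper mill at (337,208)

The next crop checks that choice, and I'll measure at the same time.

```bash
python3 - <<'E'
from h import *
T=np.load("top.npz");S=np.load("side.npz")
def cr(im,x,y,s=60):
    return cv2.resize(im[max(y-s,0):y+s,max(x-s,0):x+s],(380,380),interpolation=cv2.INTER_CUBIC)
a=np.hstack([cr(S["im"],345,170,30),cr(T["im"],185,200,40)]); cv2.imwrite("pics/crop.png",a[:,:,::-1])
def info(D,name,box,zmin,zmax):
    x0,y0,x1,y1=box; w=D["w"][y0:y1,x0:x1].reshape(-1,3); m=(w[:,2]>zmin)&(w[:,2]<zmax); q=w[m]
    if len(q): print(name,len(q),"mean",q.mean(0).round(4),"min",q.min(0).round(4),"max",q.max(0).round(4))
# mallet: handle & head
for nm,D,b in(("top",T,(366,208,400,240)),("side",S,(330,148,358,192))):
    for z0,z1 in((.005,.04),(.045,.115),(.115,.14)): info(D,"mallet "+nm+str(z0),b,z0,z1)
# mat via colour
for nm,D in(("top",T),("side",S)):
    h=cv2.cvtColor(D["im"],cv2.COLOR_RGB2HSV); m=cv2.inRange(h,(12,100,120),(25,255,255))
    n,l,st,c=cv2.connectedComponentsWithStats(m)
    for i in range(1,n):
        if st[i,4]>300:
            u,v=c[i];K,V=D["K"],D["V"];r=V[:3,:3].T@np.array([(u-K[0,2])/K[0,0],(v-K[1,2])/K[1,1],1]);o=-V[:3,:3].T@V[:3,3]
            cnt=cv2.findContours((l==i).astype(np.uint8),0,1)[0][0]
            print("mat?",nm,c[i],st[i],o+r*(.006-o[2])/r[2], "depth",np.nanmean(D["w"][l==i],0), cv2.minAreaRect(cnt))
# other objects in top
for n,b in dict(mill=(325,195,348,222),shaker=(335,245,364,275),ga=(262,142,286,170),gb=(200,262,226,292),bottle=(298,130,328,168),jar=(376,166,406,196),green=(345,170,370,192),blue=(374,253,400,272)).items(): info(T,n,b,.03,.3)
# keg head plane
w=T["w"][165:245,140:225].reshape(-1,3); w=w[np.isfinite(w[:,0])]
q=w[w[:,2]>.13]; rng=np.random.default_rng(0);best=0
for k in range(3000):
    p=q[rng.choice(len(q),3,False)];n=np.cross(p[1]-p[0],p[2]-p[0]);L=np.linalg.norm(n)
    if L<1e-6: continue
    n/=L; n*=np.sign(n[2])
    if abs(n[2]-np.cos(np.radians(35)))>.06: continue
    i=abs((q-p[0])@n)<.003
    if i.sum()>best: best=i.sum();I=i
p=q[I];c=p.mean(0);n=np.linalg.svd(p-c)[2][2];n*=np.sign(n[2])
print("head plane",best,len(q),c,n,np.degrees(np.arccos(n[2])))
hgt=(q-c)@n
for lo in range(-4,60,4): 
    s=q[(hgt*1000>=lo)&(hgt*1000<lo+4)]
    if len(s): print(lo,len(s),s.mean(0).round(4))
np.save("headn.npy",np.r_[c,n])
E
```

```text
mallet top0.005 97 mean [ 0.5409 -0.3571  0.0291] min [ 0.5046 -0.4135  0.0051] max [ 0.5888 -0.3355  0.0399]
mallet top0.045 66 mean [ 0.5405 -0.3552  0.0813] min [ 0.5332 -0.3674  0.0452] max [ 0.5537 -0.3508  0.115 ]
mallet top0.115 72 mean [ 0.5445 -0.3627  0.1205] min [ 0.5326 -0.375   0.1153] max [ 0.556  -0.3511  0.127 ]
mallet side0.005 158 mean [ 0.5462 -0.362   0.0216] min [ 0.5124 -0.5266  0.005 ] max [ 0.6377 -0.3383  0.0397]
mallet side0.045 170 mean [ 0.5402 -0.3518  0.0815] min [ 0.4614 -0.3702  0.0456] max [ 0.5582 -0.2613  0.115 ]
mallet side0.115 59 mean [ 0.5354 -0.349   0.122 ] min [ 0.4536 -0.3713  0.1152] max [ 0.5571 -0.2472  0.1344]
mat? top [288.13411938 247.49963154] [ 264  224   49   49 1357] [ 0.47661192 -0.10420829  0.006     ] depth [ 0.47686171 -0.10435439  0.00502172] ((288.0, 247.50001525878906), (37.11872482299805, 36.671512603759766), 26.56505012512207)
mat? side [318.89837685 254.64290755] [ 291  233   57   45 1417] [ 0.47716722 -0.10162557  0.006     ] depth [ 0.47737142 -0.10186064  0.0063553 ] ((319.1146240234375, 254.21018981933594), (36.871620
[... 902 characters left out ...]
76 -0.2892  0.0781] min [ 0.6425 -0.3102  0.0303] max [ 0.6796 -0.2728  0.1261]
blue 221 mean [ 0.4363 -0.3643  0.0785] min [ 0.419  -0.386   0.0311] max [ 0.4547 -0.3507  0.1265]
head plane 1741 3766 [0.56623279 0.14975321 0.19252339] [ 0.08336178 -0.56480394  0.82100385] 34.81459058691884
-4 876 [0.5672 0.1502 0.191 ]
0 1022 [0.5647 0.1498 0.1944]
4 162 [0.5688 0.1492 0.1993]
8 253 [0.5646 0.1512 0.2058]
12 104 [0.5595 0.1506 0.2103]
16 68 [0.5381 0.1499 0.2171]
20 103 [0.5601 0.1727 0.236 ]
24 35 [0.5594 0.1713 0.2387]
28 28 [0.5394 0.1297 0.2189]
32 26 [0.5607 0.1344 0.2236]
36 14 [0.5982 0.1393 0.2279]
40 58 [0.6048 0.1326 0.2282]
44 19 [0.6053 0.1327 0.2318]
48 1 [0.6089 0.1239 0.2297]
```

View pics/crop.png

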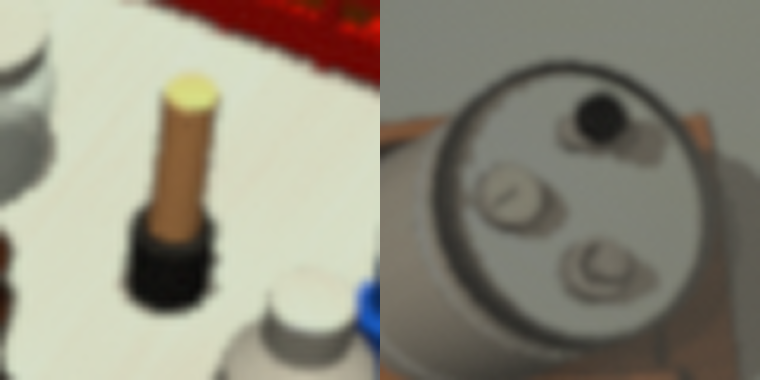

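The crop confirms the choice: a black head with a light wooden handle. On the keg head the knob is upper right, the gauge is left and the pin is lower right. Next I'll refine the positions in keg-head coordinates using both views.

```bash
python3 - <<'E'
from h import *
hn=np.load("headn.npy");c,n=hn[:3],hn[3:]
hx=-n[:2]/np.linalg.norm(n[:2]);X=np.r_[hx,0];Y=np.cross([0,0,1],X);U=np.cross(Y,n)
print("yaw keg x",np.degrees(np.arctan2(X[1],X[0])),"n",n,"Y",Y,"U",U)
T=np.load("top.npz");S=np.load("side.npz")
for nm,D in(("top",T),("side",S)):
    w=D["w"].reshape(-1,3);im=D["im"].reshape(-1,3);K,V=D["K"],D["V"]
    p=w-c;t,s,h=p@Y*1e3,p@U*1e3,p@n*1e3
    near=(abs(t)<80)&(abs(s)<80)
    fl=near&(abs(h)<4)&(np.hypot(t,s)<70)
    print(nm,"floor",np.mean(h[fl]).round(2), "tilt fit",np.linalg.lstsq(np.c_[t[fl],s[fl],np.ones(fl.sum())],h[fl],rcond=None)[0].round(4))
    rim=near&(h>7)&(h<13); 
    A=np.c_[t[rim],s[rim],np.ones(rim.sum())]; 
    for k in range(4):
        sol=np.linalg.lstsq(A,-(A[:,0]**2+A[:,1]**2),rcond=None)[0]; r=np.sqrt((sol[0]**2+sol[1]**2)/4-sol[2]); e=np.hypot(A[:,0]+sol[0]/2,A[:,1]+sol[1]/2)-r; A=A[abs(e)<4] if (abs(e)<4).sum()>20 else A
    print(" rim",len(A),-sol[:2]/2,r)
    for lab,m in(("knob",near&(h>30)&(h<52)&(t<-15)),("pin",near&(h>27)&(h<40)&(t>15)),("collar",near&(h>14)&(h<22)&(t>15)&(s<20)),("gauge",near&(h>18)&(h<30)&(s>15))):
        a=np.c_[t,s,h][m]
        if len(a): print(" ",lab,len(a),np.median(a,0).round(1),np.percentile(a,5,0).round(1),np.percentile(a,95,0).round(1))
# mallet handle top centre from colour
for nm,D,b in(("top",T,(366,208,400,240)),("side",S,(330,148,358,192))):
    x0,y0,x1,y1=b; w=D["w"][y0:y1,x0:x1].reshape(-1,3)
    m=(w[:,2]>.117)&(np.hypot(w[:,0]-.544,w[:,1]+.362)<.03); q=w[m]; print("mallet top",nm,len(q),np.median(q,0),(q.min(0)+q.max(0))/2)
    m=(w[:,2]>.034)&(w[:,2]<.044)&(np.hypot(w[:,0]-.544,w[:,1]+.362)<.03); q=w[m]; print("head top",nm,len(q),(q.min(0)+q.max(0))/2,q.min(0),q.max(0))
st=state();R=st["orientation"];p=st["tool_pos"]
for tgt in([.5445,-.362,.20],[.5445,-.362,.074]): print("tool shift",R.T@(np.array(tgt)-p))
E
```

```text
yaw keg x 98.39590894348805 n [ 0.08336178 -0.56480394  0.82100385] Y [-0.98928276 -0.14601239  0.        ] U [-0.11987674  0.81220495  0.57092266]
top floor 0.11 tilt fit [0.0019 0.002  0.11  ]
 rim 241 [-0.44170472  1.89562383] 71.17672657926099
  knob 104 [-35.1   5.   42.2] [-46.5  -7.7  33.9] [-24.9  13.4  45.4]
  pin 44 [35.1  2.6 31.4] [28.  -5.3 28.2] [42.5  9.6 35.2]
  collar 76 [38.2  6.4 17. ] [ 21.8 -10.4  14.3] [49.4 16.3 20.3]
  gauge 142 [ 0.  47.3 22.8] [-12.8  32.8  18.8] [13.6 59.6 25.5]
side floor 1.28 tilt fit [0.0021 0.0021 1.3023]
 rim 154 [-0.78207017  4.4922133 ] 70.05311214984268
  knob 110 [-34.6  11.2  40.7] [-45.5  -1.7  31.6] [-25.2  16.5  44.8]
  pin 42 [36.3  5.9 31.6] [27.6 -2.9 28.1] [43.5 12.2 33. ]
  collar 83 [38.7  8.3 18.2] [23.3 -7.  14.5] [49.3 17.4 20.6]
  gauge 121 [ 2.2 53.2 23.1] [-12.   19.1  18.8] [27.9 63.3 24.7]
mallet top top 63 [ 0.54504199 -0.36227545  0.12089058] [ 0.5451699  -0.36304389  0.12234403]
head top top 77 [ 0.54498592 -0.3625558   0.03908475] [ 0.52648501 -0.38093054  0.0343321 ] [ 0.56348682 -0.34418106  0.0438374 ]
mallet top side 49 [ 0.54406946 -0.35872077  0.12139432] [ 0.54573053 -0.36044373  0.12197306]
head top side 73 [ 0.54521553 -0.36013705  0.0390126 ] [ 0.52564195 -0.37980814  0.03430748] [ 0.5647891  -0.34046596  0.04371771]
tool shift [ 0.44575343 -0.04644733  0.03838895]
tool shift [ 0.44572074 -0.04630836  0.16438887]
```

The mallet stands at about (0.545, -0.3615), and its handle top at 0.121-0.122 m matches the given size. The head's centre height of 0.194 m also agrees. Moving to above the mallet.

```bash
python3 -m handwheel '[[[1,0.446,-0.046,0.039,0,0,0],[1,0.446,-0.046,0.039,0,0,0],[1,0.446,-0.046,0.039,0,0,0],[1,0.446,-0.046,0.039,0,0,0],[1,0.446,-0.046,0.039,0,0,0],[1,0.446,-0.046,0.039,0,0,0],[1,0.446,-0.046,0.039,0,0,0],[1,0.446,-0.046,0.039,0,0,0],[1,0.446,-0.046,0.039,0,0,0],[1,0.446,-0.046,0.039,0,0,0],[1,0.446,-0.046,0.039,0,0,0],[1,0.446,-0.046,0.039,0,0,0]]]'
```

```text
clock: 1.3
tool_pos: [0.5439, -0.3632, 0.1997]
orientation: [[0.973, 0.231, -0.0], [0.231, -0.973, 0.0], [-0.0, -0.0, -1.0]]
wrist_force: [0.4, -1.0, -0.3]
opening: 0.996
finger_force: 0.0
```

```bash
python3 -m handwheel '[[[1,0.001,-0.001,0.03,0,0,0],[1,0.001,-0.001,0.06,0,0,0],[1,0.001,-0.001,0.09,0,0,0],[1,0.001,-0.001,0.11,0,0,0],[1,0.001,-0.001,0.124,0,0,0],[1,0.001,-0.001,0.124,0,0,0],[0.2,0.001,-0.001,0.124,0,0,0],[0,0.001,-0.001,0.124,0,0,0],[0,0.001,-0.001,0.124,0,0,0],[0,0.001,-0.001,0.124,0,0,0],[0,0.001,-0.001,0.124,0,0,0],[0,0.001,-0.001,0.124,0,0,0]]]'
```

```text
clock: 2.5
tool_pos: [0.5456, -0.3615, 0.0759]
orientation: [[0.973, 0.232, 0.0], [0.232, -0.973, -0.0], [0.0, 0.0, -1.0]]
wrist_force: [-0.2, -0.3, 0.8]
opening: 0.48
finger_force: 0.0
```

```bash
python3 -m handwheel '[[[0,0,0,0,0,0,0],[0,0,0,0,0,0,0],[0,0,0,0,0,0,0],[0,0,0,0,0,0,0],[0,0,0,0,0,0,0],[0,0,0,0,0,0,0],[0,0,0,0,0,0,0]]]'
```

```text
clock: 3.2
tool_pos: [0.5455, -0.3614, 0.0756]
orientation: [[0.973, 0.232, -0.0], [0.232, -0.973, 0.0], [-0.0, -0.0, -1.0]]
wrist_force: [-0.2, -0.5, -2.6]
opening: 0.276
finger_force: 30.0
```

```bash
python3 -m handwheel '[[[0,0,0,-0.02,0,0,0],[0,0,0,-0.06,0,0,0],[0,0,0,-0.11,0,0,0],[0,0,0,-0.16,0,0,0],[0,0,0,-0.21,0,0,0],[0,0,0,-0.26,0,0,0],[0,0,0,-0.28,0,0,0],[0,0,0,-0.28,0,0,0],[0,0,0,-0.28,0,0,0]]]'
cat >> h.py <<'E'
from scipy.spatial.transform import Rotation as Ro
hn=np.array([0.56623279,0.14975321,0.19252339])
a=np.radians(35);yw=np.radians(98.4);X=np.array([np.cos(yw),np.sin(yw),0]);Y=np.array([-X[1],X[0],0])
N=-np.sin(a)*X+np.cos(a)*np.array([0,0,1]);U=np.cross(Y,N)
O=hn+.003*U
def at(t,s,h): return O+(t*Y+s*U+h*N)/1e3
def delta(pos,R):
    st=state();R0=st["orientation"];return (R0.T@(pos-st["tool_pos"])).round(4),Ro.from_matrix(R0.T@R).as_rotvec(degrees=True).round(2)
E
python3 - <<'E'
from h import *
st=state();R0=st["orientation"]
ax=np.cross([0,0,-1],-N);ax/=np.linalg.norm(ax)
Rt=Ro.from_rotvec(ax*a).as_matrix()@R0
from numpy import save; save("Rt.npy",Rt)
print(O,N,Y,U,Rt,st["joint_pos"],at(36,0,34+76+50))
print(delta(at(36,0,34+76+50),Rt))
print(delta(np.array([.53,-.15,.42]),Rt))
E
```

```text
clock: 4.1
tool_pos: [0.5455, -0.3614, 0.3538]
orientation: [[0.973, 0.232, -0.002], [0.232, -0.973, 0.002], [-0.001, -0.002, -1.0]]
wrist_force: [-0.2, 0.3, -3.4]
opening: 0.28
finger_force: 30.0
[0.5658738  0.1521843  0.19424412] [ 0.08378978 -0.5674233   0.81915204] [-0.98927233 -0.14608303  0.        ] [-0.11966421  0.81036445  0.57357644] [[ 0.9749743   0.2051837  -0.08558482]
 [ 0.21688974 -0.79331739  0.5688641 ]
 [ 0.04882571 -0.57319034 -0.81796631]] [-4.37618613e+01  3.42297492e+01  4.47780570e+01  1.69355224e-03
  1.01140535e+02  3.28420112e+01] [0.54366636 0.05613759 0.32530845]
(array([ 0.095 , -0.4065,  0.0293]), array([34.87,  3.05, -0.05]))
(array([ 0.0338, -0.2093, -0.0658]), array([34.87,  3.05, -0.05]))
```

```bash
python3 -m handwheel '[[[0,0.02,-0.04,-0.01,6,0.5,0],[0,0.03,-0.08,-0.02,12,1,0],[0,0.04,-0.12,-0.03,18,1.5,0],[0,0.05,-0.16,-0.03,24,2,0],[0,0.06,-0.2,-0.03,30,2.6,0],[0,0.065,-0.24,-0.03,34.87,3.05,-0.05],[0,0.07,-0.28,-0.02,34.87,3.05,-0.05],[0,0.08,-0.32,-0.01,34.87,3.05,-0.05],[0,0.09,-0.36,0.01,34.87,3.05,-0.05],[0,0.095,-0.39,0.025,34.87,3.05,-0.05],[0,0.095,-0.4065,0.029,34.87,3.05,-0.05],[0,0.095,-0.4065,0.029,34.87,3.05,-0.05]]]'
python3 - <<'E'
from h import *
Rt=np.load("Rt.npy");st=state();print(st["joint_pos"].round(1),delta(at(36,0,34+76+50),Rt))
for n in("top","side"):
    im,d,w,K,V=cloud(n); np.savez(n+"2.npz",im=im,d=d,w=w,K=K,V=V)
T,S=np.load("top2.npz")["im"],np.load("side2.npz")["im"]
r=lambda im,x,y,s:cv2.resize(im[y-s:y+s,x-s:x+s],(400,400),interpolation=cv2.INTER_CUBIC)
cv2.imwrite("pics/pre.png",np.hstack([r(T,200,205,70),r(S,235,250,80)])[:,:,::-1])
E
```

```text
clock: 5.3
tool_pos: [0.5429, 0.0574, 0.3256]
orientation: [[0.975, 0.206, -0.087], [0.218, -0.794, 0.568], [0.048, -0.573, -0.818]]
wrist_force: [0.0, 0.0, -1.8]
opening: 0.28
finger_force: 30.0
[-20.2  22.4  73.4  30.8 101.2  57.9] (array([ 0.0005,  0.0013, -0.0006]), array([0.04, 0.11, 0.03]))
```

View pics/pre.png

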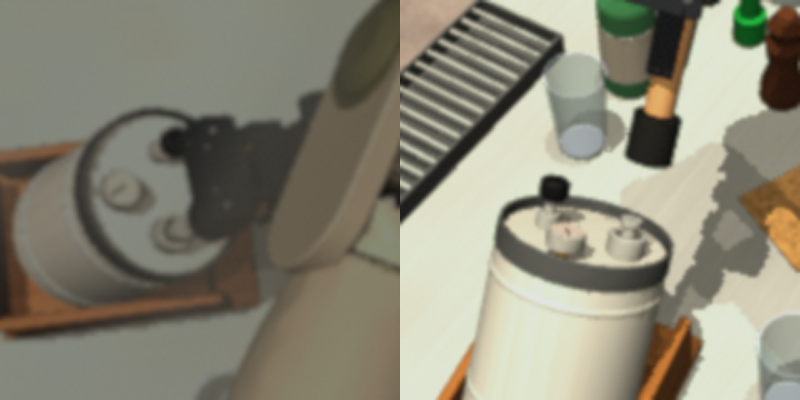

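The mallet at (652,150) lies on the pin's axis above (628,225), and its own tilt follows the same line. Advancing.

```bash
python3 -m handwheel '[[[0,0,0.001,0.02,0,0,0],[0,0,0.001,0.035,0,0,0],[0,0,0.001,0.044,0,0,0],[0,0,0.001,0.05,0,0,0],[0,0,0.001,0.054,0,0,0],[0,0,0.001,0.057,0,0,0],[0,0,0.001,0.057,0,0,0]]]'
```

```text
clock: 6.1
tool_pos: [0.5396, 0.0867, 0.2803]
orientation: [[0.975, 0.207, -0.082], [0.216, -0.795, 0.566], [0.052, -0.57, -0.82]]
wrist_force: [0.1, -4.0, 1.1]
opening: 0.273
finger_force: 29.9
```

```bash
python3 -m handwheel '[[[0,0,0,0.002,0,0,0],[0,0,0,0.004,0,0,0],[0,0,0,0.004,0,0,0]]]'; python3 -m handwheel '[[[0,0,0,0.002,0,0,0],[0,0,0,0.004,0,0,0],[0,0,0,0.004,0,0,0]]]';python3 - <<'E'
from h import *
st=state();p=st["tool_pos"]-O;print(p@Y,p@U,p@N,st["wrist_force"]@N,np.degrees(np.arccos(-st["orientation"][:,2]@N)))
E
```

```text
clock: 6.4
tool_pos: [0.5394, 0.0889, 0.2773]
orientation: [[0.975, 0.207, -0.082], [0.216, -0.795, 0.566], [0.052, -0.57, -0.82]]
wrist_force: [-0.5, -5.6, 3.8]
opening: 0.273
finger_force: 29.9
clock: 6.7
tool_pos: [0.5391, 0.0911, 0.2741]
orientation: [[0.975, 0.207, -0.081], [0.216, -0.795, 0.566], [0.052, -0.57, -0.82]]
wrist_force: [-0.7, -5.5, 4.1]
opening: 0.276
finger_force: 29.9
0.03542885524023611 -0.000526936257686017 0.09780877288252962 6.3970948332123925 0.15905973740623983
```

```bash
python3 -m handwheel '[[[0,0,0,0.002,0,0,0],[0,0,0,0.004,0,0,0],[0,0,0,0.004,0,0,0]]]'; python3 - <<'E'
from h import *
st=state();p=st["tool_pos"]-O;print(p@N,st["wrist_force"]@N)
im,d,w,K,V=cloud("side")
P=at(36,0,20);q=V[:3,:3]@P+V[:3,3];u,v=(K@q/q[2])[:2].astype(int);print(u,v)
cv2.imwrite("pics/hit.png",cv2.resize(im[v-40:v+40,u-40:u+40],(560,560),interpolation=cv2.INTER_CUBIC)[:,:,::-1])
E
```

```text
clock: 7.0
tool_pos: [0.5395, 0.0923, 0.2725]
orientation: [[0.975, 0.208, -0.078], [0.215, -0.796, 0.565], [0.056, -0.568, -0.821]]
wrist_force: [-0.5, -14.7, 15.7]
opening: 0.275
finger_force: 30.0
0.09586280666582632 21.118029708390353
246 263
```

View pics/hit.png

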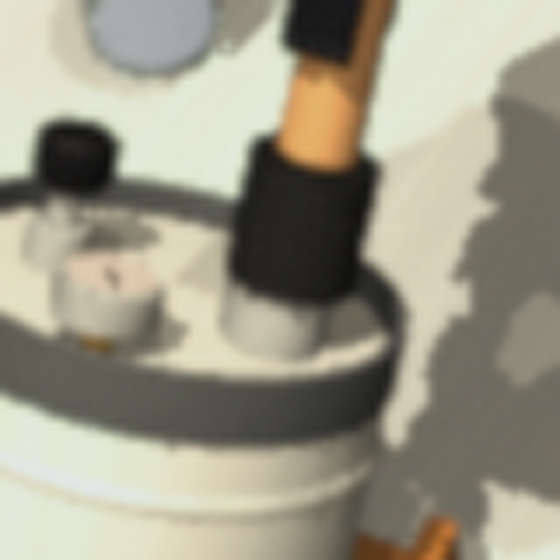

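The force jumped to 21 N exactly at the home height, and the mallet face at (290,285) sits almost flush on the collar. The pin is home, so I'll hold briefly and then retreat.

```bash
python3 -m handwheel '[[[0,0,0,0.001,0,0,0],[0,0,0,0.001,0,0,0],[0,0,0,-0.02,0,0,0],[0,0,0,-0.06,0,0,0],[0,0,0,-0.1,0,0,0],[0,0,0,-0.12,0,0,0],[0,0,0,-0.12,0,0,0]]]'; python3 - <<'E'
from h import *
st=state();print(st["joint_pos"].round(1))
R=np.array([[.973,.232,0],[.232,-.973,0],[0,0,-1.]])
for z in(.25,): print(delta(np.array([.4769,-.103,z]),R))
E
```

```text
clock: 7.75
tool_pos: [0.549, 0.0248, 0.3697]
orientation: [[0.975, 0.207, -0.08], [0.215, -0.796, 0.566], [0.054, -0.569, -0.82]]
wrist_force: [-0.2, 0.3, -2.6]
opening: 0.278
finger_force: 30.0
[-23.   22.9  66.2  31.  107.9  58.8]
(array([-0.1042,  0.1549,  0.0315]), array([-34.72,  -3.29,  -0.  ]))
```

```bash
python3 -m handwheel '[[[0,-0.02,0.03,0,-7,-0.7,0],[0,-0.04,0.06,0,-14,-1.3,0],[0,-0.06,0.09,0.01,-21,-2,0],[0,-0.08,0.12,0.02,-28,-2.7,0],[0,-0.1,0.15,0.03,-34.72,-3.29,0],[0,-0.1042,0.1549,0.0315,-34.72,-3.29,0],[0,-0.1042,0.1549,0.0315,-34.72,-3.29,0],[0,-0.1042,0.1549,0.0315,-34.72,-3.29,0]]]'; python3 - <<'E'
from h import *
R=np.array([[.973,.232,0],[.232,-.973,0],[0,0,-1.]])
print(delta(np.array([.4769,-.103,.081]),R))
im,d,w,K,V=cloud("side")
q=V[:3,:3]@np.array([.477,-.103,.19])+V[:3,3];u,v=(K@q/q[2])[:2].astype(int)
m=np.hypot(w[...,0]-.477,w[...,1]+.103)<.04
print(u,v);cv2.imwrite("pics/mat.png",cv2.resize(im[v-60:v+60,u-60:u+60],(560,560),interpolation=cv2.INTER_CUBIC)[:,:,::-1])
E
```

```text
clock: 8.55
tool_pos: [0.4769, -0.1012, 0.2492]
orientation: [[0.972, 0.234, -0.003], [0.234, -0.972, 0.004], [-0.002, -0.004, -1.0]]
wrist_force: [0.2, -0.3, -2.9]
opening: 0.277
finger_force: 30.0
(array([-1.000e-04,  2.500e-03,  1.682e-01]), array([-0.24,  0.11,  0.09]))
324 206
```

View pics/mat.png

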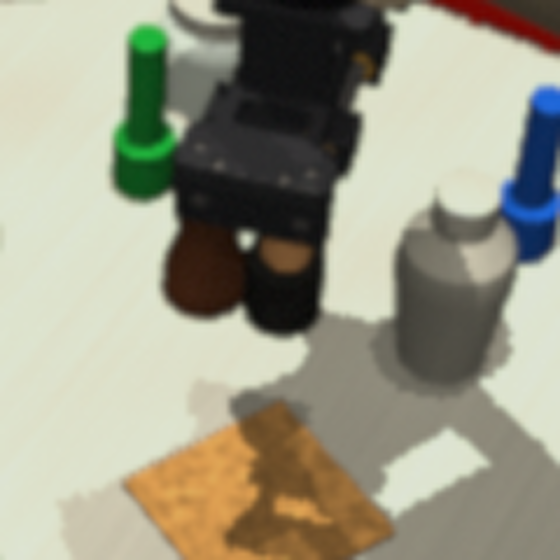

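The mallet, its head at (285,300), hangs upright in the gripper over the mat. Lowering it.

```bash
python3 -m handwheel '[[[0,0,0.0025,0.04,-0.24,0.1,0],[0,0,0.0025,0.08,-0.24,0.1,0],[0,0,0.0025,0.12,-0.24,0.1,0],[0,0,0.0025,0.15,-0.24,0.1,0],[0,0,0.0025,0.16,-0.24,0.1,0],[0,0,0.0025,0.164,-0.24,0.1,0],[0,0,0.0025,0.166,-0.24,0.1,0],[0,0,0.0025,0.166,-0.24,0.1,0]]]'
```

```text
clock: 9.4
tool_pos: [0.4767, -0.1039, 0.0835]
orientation: [[0.972, 0.234, 0.001], [0.234, -0.972, -0.003], [-0.0, 0.003, -1.0]]
wrist_force: [-0.1, -0.3, -1.6]
opening: 0.281
finger_force: 30.0
```

```bash
python3 -m handwheel '[[[0,0,0,0.001,0,0,0],[0,0,0,0.0015,0,0,0],[0,0,0,0.0015,0,0,0]]]';python3 -m handwheel '[[[0,0,0,0.001,0,0,0],[0,0,0,0.0015,0,0,0],[0,0,0,0.0015,0,0,0]]]'
```

```text
clock: 9.7
tool_pos: [0.4762, -0.1038, 0.0815]
orientation: [[0.972, 0.234, -0.0], [0.234, -0.972, -0.003], [-0.001, 0.002, -1.0]]
wrist_force: [0.1, -0.8, 1.9]
opening: 0.276
finger_force: 30.0
clock: 10.0
tool_pos: [0.4766, -0.104, 0.0813]
orientation: [[0.972, 0.234, 0.001], [0.234, -0.972, -0.003], [-0.0, 0.003, -1.0]]
wrist_force: [-5.0, 1.1, 17.6]
opening: 0.273
finger_force: 30.0
```

It rests on the mat. I'll ease the pressure off, open and rise.

```bash
python3 -m handwheel '[[[0,0,0,-0.0015,0,0,0],[0.4,0,0,-0.0015,0,0,0],[0.7,0,0,-0.0015,0,0,0],[1,0,0,-0.0015,0,0,0],[1,0,0,-0.0015,0,0,0],[1,0,0,-0.0015,0,0,0],[1,0,0,-0.0015,0,0,0],[1,0,0,-0.0015,0,0,0],[1,0,0,-0.02,0,0,0],[1,0,0,-0.06,0,0,0],[1,0,0,-0.1,0,0,0],[1,0,0,-0.15,0,0,0]]]'
python3 -m handwheel '[[[1,0,0,-0.05,0,0,0],[1,0,0,-0.1,0,0,0],[1,0,0,-0.12,0,0,0],[1,0,0,-0.12,0,0,0]]]'
python3 - <<'E'
from h import *
im,d,w,K,V=cloud("side")
for z0,z1 in((.038,.05),(.12,.135)):
    m=(np.hypot(w[...,0]-.477,w[...,1]+.103)<.03)&(w[...,2]>z0)&(w[...,2]<z1);q=w[m];print(len(q),(q.min(0)+q.max(0))/2)
# pin height now
p=w-O;t,s,h=p@Y*1e3,p@U*1e3,p@N*1e3
m=(np.hypot(t-36,s)<7);print("pin h",np.percentile(h[m],[10,50,90]),m.sum())
# knob grasp: closing along Y
st=state();print(st["joint_pos"].round(1))
for sg in(1,-1):
    y=sg*Y;z=-N;R=np.c_[np.cross(y,z),y,z];print(sg,delta(at(-36,0,13+60),R),Ro.from_matrix(st["orientation"].T@R).magnitude()*57.3)
    np.save(f"Rk{sg}.npy",R)
E
```

```text
clock: 11.2
tool_pos: [0.4754, -0.103, 0.2302]
orientation: [[0.972, 0.234, -0.004], [0.234, -0.972, -0.001], [-0.004, 0.0, -1.0]]
wrist_force: [-0.4, -0.2, -0.4]
opening: 1.006
finger_force: 0.0
clock: 11.6
tool_pos: [0.4769, -0.1034, 0.3521]
orientation: [[0.972, 0.234, 0.004], [0.234, -0.972, -0.005], [0.003, 0.005, -1.0]]
wrist_force: [0.3, -0.2, -0.8]
opening: 0.998
finger_force: 0.0
101 [ 0.47520974 -0.10246196  0.04393499]
79 [ 0.4741434  -0.10213834  0.12601146]
pin h [-225.03682774 -219.03646143   21.65415365] 49
[-25.9   9.9  79.7  -0.1  90.4  50.5]
1 (array([ 0.1789, -0.1827,  0.0951]), array([ 29.11, -26.58,  91.81])) 99.92092253624931
-1 (array([ 0.1789, -0.1827,  0.0951]), array([ 25.96,  28.43, -82.  ])) 90.59405667875807
```

The mallet stands at (0.475, -0.102) on the mat, and the pin reads about 21 mm high, which is home. Next I'll turn and tilt the gripper for the knob.

```bash
python3 -m handwheel '[[[0.5,0.016,-0.013,-0.01,2.36,2.58,-7.45],[0.5,0.032,-0.027,-0.02,4.72,5.17,-14.9],[0.5,0.048,-0.041,-0.02,7.08,7.75,-22.4],[0.5,0.064,-0.054,-0.02,9.44,10.34,-29.8],[0.5,0.08,-0.068,-0.02,11.8,12.9,-37.3],[0.5,0.096,-0.082,-0.02,14.16,15.5,-44.7],[0.5,0.112,-0.095,-0.01,16.5,18.1,-52.2],[0.5,0.128,-0.109,0,18.9,20.7,-59.6],[0.5,0.144,-0.122,0.015,21.24,23.3,-67.1],[0.5,0.16,-0.136,0.03,23.6,25.8,-74.5],[0.5,0.176,-0.15,0.048,25.96,28.43,-82],[0.5,0.176,-0.15,0.048,25.96,28.43,-82]]]'
python3 - <<'E'
from h import *
R=np.load("Rk-1.npy");st=state();print(st["joint_pos"].round(1),delta(at(-36,0,60),R),delta(at(-36,0,16),R))
im,d,w,K,V=cloud("side")
p=w-O;t,s,h=p@Y*1e3,p@U*1e3,p@N*1e3
m=(np.hypot(t+36,s)<14)&(h>30)&(h<50);a=np.c_[t,s,h][m];print(len(a),np.percentile(a,[5,50,95],0))
q=V[:3,:3]@at(-36,0,40)+V[:3,3];u,v=(K@q/q[2])[:2].astype(int)
m=(np.hypot(t-36,s)<9)&(h>10)&(h<40);print("pin",m.sum(),np.percentile(h[m],[5,50,95]))
cv2.imwrite("pics/knob.png",cv2.resize(im[v-60:v+60,u-60:u+60],(560,560),interpolation=cv2.INTER_CUBIC)[:,:,::-1])
E
```

```text
clock: 12.85
tool_pos: [0.6121, 0.0849, 0.2951]
orientation: [[-0.115, 0.989, -0.094], [0.808, 0.148, 0.571], [0.578, -0.01, -0.816]]
wrist_force: [-0.2, -0.1, 0.2]
opening: 0.5
finger_force: 0.0
[-15.6  32.3  62.8  32.1  99.7 -22.6] (array([0.0019, 0.0007, 0.0646]), array([-0.54, -0.32, -0.21])) (array([0.0016, 0.0011, 0.1086]), array([-0.54, -0.32, -0.21]))Traceback (most recent call last):
  File "<stdin>", line 5, in <module>
IndexError: boolean index did not match indexed array along axis 1; size of axis is 1680 but size of corresponding boolean axis is 560
```

```bash
python3 -m handwheel '[[[0.5,0.001,0,0.03,-0.3,-0.3,-0.2],[0.5,0.002,0.001,0.05,-0.54,-0.32,-0.2],[0.5,0.002,0.001,0.0646,-0.54,-0.32,-0.2],[0.5,0.002,0.001,0.0646,-0.54,-0.32,-0.2]]]'
python3 - <<'E'
from h import *
R=np.load("Rk-1.npy");print(delta(at(-36,0,16),R))
im,d,w,K,V=cloud("side")
p=w-O;t,s,h=p@Y*1e3,p@U*1e3,p@N*1e3
m=(np.hypot(t+36,s)<18)&(h>26)&(h<50);a=np.stack([t,s,h],-1)[m];print(len(a),np.percentile(a,[5,50,95],0))
q=V[:3,:3]@at(-36,0,40)+V[:3,3];u,v=(K@q/q[2])[:2].astype(int)
m=(np.hypot(t-36,s)<9)&(h>10)&(h<40);print("pin",m.sum(),np.percentile(h[m],[5,50,95]))
cv2.imwrite("pics/knob.png",cv2.resize(im[v-50:v+50,u-50:u+50],(560,560),interpolation=cv2.INTER_CUBIC)[:,:,::-1])
E
```

```text
clock: 13.3
tool_pos: [0.6065, 0.1225, 0.2484]
orientation: [[-0.12, 0.99, -0.076], [0.813, 0.142, 0.565], [0.57, 0.005, -0.822]]
wrist_force: [0.3, -0.3, 0.6]
opening: 0.496
finger_force: 0.0
(array([-0.002 , -0.0002,  0.0486]), array([ 0.4 ,  0.27, -0.03]))
118 [[-44.87853976  -6.55042845  28.70794654]
 [-34.50479074   7.25813967  39.16058825]
 [-24.79454313  13.40223962  44.76293624]]
pin 28 [18.29627119 20.58050605 21.91969932]
```

View pics/knob.png

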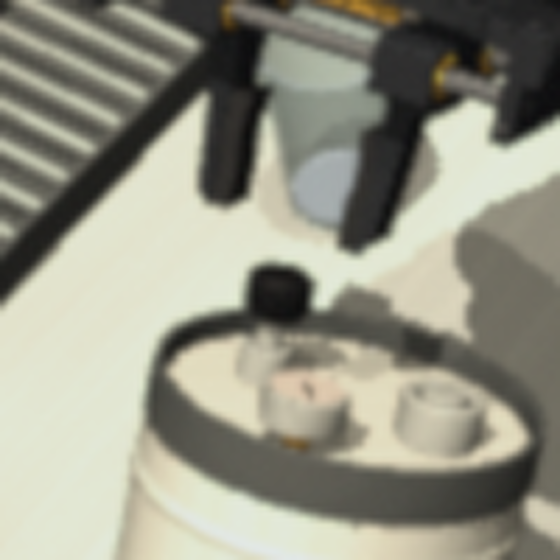

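The knob at (278,285) lies between and below the open fingers, and the pin at (440,400) is flush in its collar. Descending.

```bash
python3 -m handwheel '[[[0.5,-0.001,0,0.015,0.3,0.2,0],[0.5,-0.001,0,0.03,0.3,0.2,0],[0.5,-0.001,0,0.04,0.3,0.2,0],[0.5,-0.001,0,0.047,0.3,0.2,0],[0.5,-0.001,0,0.047,0.3,0.2,0]]]'
```

```text
clock: 13.85
tool_pos: [0.6039, 0.1483, 0.2093]
orientation: [[-0.122, 0.989, -0.082], [0.81, 0.147, 0.567], [0.573, 0.003, -0.82]]
wrist_force: [0.7, -0.6, -0.0]
opening: 0.503
finger_force: 0.0
```

```bash
python3 -m handwheel '[[[0,0,0,0,0,0,0],[0,0,0,0,0,0,0],[0,0,0,0,0,0,0],[0,0,0,0,0,0,0],[0,0,0,0,0,0,0],[0,0,0,0,0,0,0]]]'
```

```text
clock: 14.45
tool_pos: [0.6035, 0.1476, 0.2102]
orientation: [[-0.122, 0.989, -0.082], [0.811, 0.147, 0.567], [0.573, 0.002, -0.82]]
wrist_force: [-6.0, -2.6, 1.7]
opening: 0.277
finger_force: 30.0
```

```bash
python3 -m handwheel '[[[0,0,0,-0.003,0,0,0],[0,0,0,-0.007,0,0,0],[0,0,0,-0.011,0,0,0],[0,0,0,-0.015,0,0,0],[0,0,0,-0.015,0,0,0]]]'; python3 -m handwheel '[[[0,0,0,-0.003,0,0,0],[0,0,0,-0.006,0,0,0],[0,0,0,-0.006,0,0,0]]]'
```

```text
clock: 14.95
tool_pos: [0.6046, 0.1396, 0.2218]
orientation: [[-0.122, 0.989, -0.083], [0.81, 0.148, 0.567], [0.573, 0.002, -0.819]]
wrist_force: [-5.0, 1.7, -1.1]
opening: 0.279
finger_force: 30.0
clock: 15.25
tool_pos: [0.605, 0.1367, 0.226]
orientation: [[-0.121, 0.989, -0.084], [0.81, 0.148, 0.568], [0.574, 0.001, -0.819]]
wrist_force: [-3.6, 5.2, -6.9]
opening: 0.28
finger_force: 30.0
```

```bash
python3 -m handwheel '[[[0,0,0,-0.002,0,0,0],[0,0,0,-0.003,0,0,0],[0,0,0,-0.003,0,0,0]]]'; python3 -m handwheel '[[[0,0,0,-0.002,0,0,0],[0,0,0,-0.002,0,0,0]]]'
```

```text
clock: 15.55
tool_pos: [0.6048, 0.1365, 0.2263]
orientation: [[-0.12, 0.989, -0.087], [0.809, 0.148, 0.569], [0.575, -0.002, -0.818]]
wrist_force: [1.3, 17.1, -21.2]
opening: 0.277
finger_force: 30.0
clock: 15.75
tool_pos: [0.6047, 0.1362, 0.2267]
orientation: [[-0.12, 0.989, -0.088], [0.808, 0.149, 0.569], [0.576, -0.003, -0.817]]
wrist_force: [4.3, 23.4, -28.2]
opening: 0.278
finger_force: 30.0
```

The force of 36 N shows the knob is at its stop. I'll relax the pull, open and retreat along the axis.

```bash
python3 -m handwheel '[[[0,0,0,0.003,0,0,0],[0,0,0,0.003,0,0,0],[0.4,0,0,0.003,0,0,0],[0.5,0,0,0.003,0,0,0],[0.5,0,0,0.003,0,0,0],[0.5,0,0,0.003,0,0,0],[0.5,0,0,-0.01,0,0,0],[0.5,0,0,-0.04,0,0,0],[0.5,0,0,-0.08,0,0,0],[0.5,0,0,-0.12,0,0,0],[0.5,0,0,-0.12,0,0,0]]]'
python3 - <<'E'
from h import *
im,d,w,K,V=cloud("side")
p=w-O;t,s,h=p@Y*1e3,p@U*1e3,p@N*1e3
m=(np.hypot(t+36,s)<18)&(h>26)&(h<75)&(im.max(-1)<70);a=np.stack([t,s,h],-1)[m];print(len(a),np.percentile(a,[5,50,95],0))
m=(np.hypot(t-36,s)<9)&(h>10)&(h<40);print("pin",m.sum(),np.percentile(h[m],[5,50,95]))
cv2.imwrite("pics/end.png",im[:,:,::-1])
E
```

```text
clock: 16.85
tool_pos: [0.617, 0.0621, 0.3345]
orientation: [[-0.125, 0.99, -0.072], [0.812, 0.144, 0.565], [0.569, 0.012, -0.822]]
wrist_force: [-0.2, 0.2, -0.5]
opening: 0.497
finger_force: 0.0
90 [[-43.18503725  -2.89418932  48.87555596]
 [-33.59358335   8.50672351  58.07179237]
 [-25.76577922  13.38675954  63.29185935]]
pin 28 [18.29243161 20.57713988 21.95623176]
```

View pics/end.png

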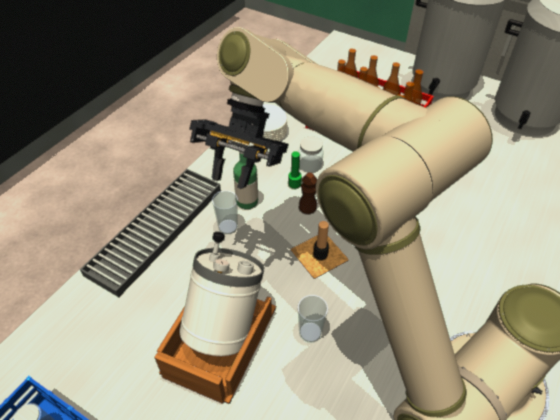

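The end view shows the mallet upright on the mat at (321,240) and the knob up at (219,238). I'll verify the knob travel by its pixel displacement.

```bash
python3 - <<'E'
from h import *
S=np.load("side.npz")
im2,d2,w2,K,V=cloud("side")
def pr(P): q=V[:3,:3]@P+V[:3,3];return (K@q/q[2])[:2]
c=[]
for im,w in((S["im"],S["w"]),(im2,w2)):
    m=((im.max(-1)<60)).astype(np.uint8);m[:225]=0;m[262:]=0;m[:,:205]=0;m[:,235:]=0
    n,l,st,ce=cv2.connectedComponentsWithStats(m);i=1+np.argmax(st[1:,4]) 
    print(st[1:],ce[1:]);
    for j in range(1,n):
        if st[j,4]>20 and st[j,1]<246: c.append((ce[j],st[j]))
for x in c:print(x)
for dz in(18,19.5,22):print(dz,pr(at(-36,0,31)),pr(at(-36,0,31+dz))-pr(at(-36,0,31)))
E
```

```text
[[205 241  17  12 111]] [[215.09009009 246.28828829]]
[[213 233  11  10  83]
 [205 250   7   2  11]
 [222 250  10   3  20]] [[218.18072289 236.74698795]
 [207.45454545 250.36363636]
 [226.1        251.        ]]
(array([215.09009009, 246.28828829]), array([205, 241,  17,  12, 111], dtype=int32))
(array([218.18072289, 236.74698795]), array([213, 233,  11,  10,  83], dtype=int32))
18 [216.30425911 247.18167458] [ 1.69773251 -7.98064023]
19.5 [216.30425911 247.18167458] [ 1.8398696  -8.64879319]
22 [216.30425911 247.18167458] [ 2.07699138 -9.76344673]
```

```bash
python3 -c "
from plant import *
print(hand_in())"
```

```text
the job is handed in; nothing more can be done
None
```

I handed the job in, with no verdict shown: the pin is driven home (about 20.6 mm, nominal 20), the mallet stands upright on the cork mat, and the knob is out to its stop (36 N, about 21 mm).

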